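Fit a circuit board into a sprung board holder

TASK

Fit the green circuit board into the board holder: push the edge with the white connectors gently into the groove of the blue sprung jaw, tilted so that its other edge is still above the grey jaw, and with the blue jaw held back lower that other edge in front of the grey jaw's groove; then ease off and let go, so that the springs centre the board, level and held in both grooves. Feel how hard you push: do not ram the jaw against its stop or force the board over a lip. Leave the screwdriver, beaker and timer where they are.

Things in the scene. Friction and masses are not known exactly. Their poses are not given: they have to be found in the camera images.
- holder: Fixed board holder, crossbar with two sprung jaws on a dark steel foot (120 x 96 mm). Origin: centre of the foot's underside on the worktop; z up; x along the crossbar from the blue jaw (-x) to the grey jaw (+x). The crossbar with both jaws is clamped up to 14 mm to either side of the middle along x: not measured, new each time, so find the jaws by touch.
- groove_mid (a point): Point fixed to the foot, 60 mm above the worktop over the holder's origin, at the height of the groove centres; same axes as the holder. The jaws (44 mm wide in y) face each other with V-grooves along y: mouth 10 mm high (z 55 to 65 mm), flanks 40 degrees from horizontal, lips 2.5 mm thick (jaw top 67.5 mm). Between the jaws all else is below 48 mm.
- blue_seat (a point): Fixed to the foot at holder x = -48 mm, 60 mm up: where a board's edge would stop in the V of the blue jaw at rest if the crossbar were in the middle (true place up to 14 mm off along x). The lip face is 4.2 mm nearer the middle. The jaw slides outward on a spring: 2 N preload, then 0.5 N/mm (7 N at 10 mm), hard stop at 13 mm. Free edge passes the grey lip if pushed back 9 mm or more.
- grey_seat (a point): The same for the grey jaw, at holder x = +48 mm (lip face at +43.8 mm), shifted by the same unmeasured amount as the blue one. Same spring, but only 6 mm of travel. When the 100 mm board is fitted both jaws are pressed back 2 mm and its mid-thickness is 60 mm above the worktop.
- board_grip (a point): Loose green circuit board, 100 x 60 x 3 mm, about 100 g, lying flat. This point is the centre of its dark finned heat sink, the place to grip: 22 mm along board x, 40 mm along y, from 3 to 33 mm above the board's underside (point at 18 mm), mid-board. Board x runs along the 100 mm side away from the white connectors; z up. Other parts reach at most 9.5 mm above the underside.
- board_conn_edge (a point): Middle of the board's 60 mm edge by the two white connectors, half-way through its thickness (board x = -50 mm). Goes into the blue jaw.
- board_free_edge (a point): Middle of the opposite edge of the board, half-way through its thickness (board x = +50 mm). Goes into the grey jaw.
- screwdriver: Red-handled screwdriver lying on the worktop, 186 mm long, 25 mm thick. Bystander.
- beaker: Small empty glass beaker, 46 mm across, 58 mm high; origin at the centre of its underside. Bystander.
- timer: White lab timer, 58 x 68 x 18 mm, lying flat. Bystander.
Mind the look-alikes: they are no part of the job. What is shaped like the part that bears board_grip but yellow is not meant.

How it is judged:
By the outcome, as a careful person would: the job done as asked, in the order asked, and still so for the second after the job is handed in, with the robot touching nothing.
It also fails if it takes over 64 s, if anything falls off the work surface, if the arm or the gripper's body presses on something with over 40 N, if the wrist force passes 120 N, or if a joint passes its speed limit or range.

ROBOT

A 6-joint arm with a two-finger parallel gripper is mounted at the origin on a cart in front of the work surface, level with it; the furniture and walls round the work are solid. World frame = base frame: x ahead of the robot, y to its left, z up, the work surface at z = 0. Lengths are in m, angles in rad, forces in N, time in s.
With the tool pointing down it reaches from about 0.35 to 0.975 m from the base axis. Payload 4.9 kg.
Tool frame: the origin (TCP) lies midway between the tips of the shut fingers; the grasp point (between the pads) lies ctrl.tcp_to_grasp behind it (ctrl.tcp_to_grasp is the distance from the TCP to the grasp point, in m); z points along the fingers, y is the direction in which the jaws open and shut (so a half turn about z gives the same grasp; the last joint's range is limited). The gripper opens to 85 mm and grips with 20 to 120 N. Pads are 22 mm wide; open, the fingers measure 114 mm over their backs; the gripper's body (76 mm by 85 mm) begins 54 mm behind the grasp point. The pads swing forward as they close: fully open they stand 13 mm farther back than shut.
Start: joints at [1.231, 0.053, 1.613, -0, 1.476, -0.119], TCP at [0.137, 0.61, 0.231] pointing down, gripper open.
Joint ranges: [-3.01, 3.01], [-1.01, 2.22], [0.06, 2.58], [-1.02, 4.17], [0.09, 2.62], [-3.14, 3.14]. Speed limits (rad/s): [2.57, 2.57, 3.14, 3.14, 3.14, 3.14].

INTERFACE

Orientations are given as a rotation vector (axis times angle).
In Python, from station import ctrl, get_image, calibration, finish_job, models gives the robot as it stands.
- The arm moves only by the shell command python3 -m creep 'ROWS' [FORCE]. ROWS is JSON, a list of rows, each a list of 7 numbers: the opening, from 0 (shut) to 1 (fully open), then the shift along the tool's x, y, z in m, then the turn, a rotation vector about the tool's x, y, z in degrees. A call has 1 to 20 rows; each row shifts and turns the commanded pose from where the row before left it, along the tool's axes as they then stand; what a row does not reach is not made up. A row lasts 1/10 s, in which the tool goes at most 50 mm and 8.59 degrees, less where a joint would pass 70% of its speed; a pose out of reach is approached as far as the arm can. A call with a gripper value outside its range is refused whole. The fingers move at their own pace and stop on an object; FORCE is the grip in N (left out, the last holds). Time passes only in rows, so rows that do not move let the fingers close. It gives the time, the measured TCP pose, the force and the opening at its end, in the units of the state.
- ctrl.get_obs(): the state, without advancing time (a new reading comes with each control period).
- get_image(name): name is "side" or "top"; returns the picture (384x512x3 uint8, red, green, blue); there is no depth.
- calibration(name): a dict with "mtx" (3x3 intrinsics, pixels), "R" (3x3) and "t" (3): a world point X has camera coordinates R X + t. Camera axes: x right, y down, z forward; pixel columns grow to the right and rows downward; lengths in m; the calibration is good to about 2 mm. A picture is of the moment at which its call begins. calibration takes no time and is no camera call.
- finish_job(): hands the job in, once; it reports no verdict.
Trained networks look in the newest picture that a camera, given by its name, has taken for a name from the list of things; names that differ only in an ending like _2 or _b are one class to them, and where a whole thing is asked for, a point or a joint stands for the part that bears it (a point fixed in the world has none). Each returns a list of dicts, best first, with "conf" (0 to 1); they miss things now and then, are a little off and sometimes report something else, mostly with a low value. They report only what shows in the picture. A call takes as long as a camera call. They do not tell look-alikes from the thing itself.
- models.search_frame(camera, name): "extent" ([left, top, right, bottom] in pixels, round what is visible of it).
The state is a dict: "t": time; "q": joint angles; "dq": joint speeds; "effort": joint torques, N m; "tool_pos": TCP position; "tool_rot": TCP orientation; "contact_force": force on the tool from outside, world axes, zero at the start; "wrist_torque": the same for the moment, N m; "opening": finger opening in m.
Only numpy, scipy, OpenCV 4.12 (cv2) and the standard library are available. Lean on these libraries where they do the work, as an engineer would, in place of code of your own. Each camera call takes 0.05 s, during which the arm holds its last target. There are 200 camera calls.

## Working session

There is one attempt and no reset: what is moved stays moved. The work goes in short steps, Python scripts to look and compute and a shell command to move; the robot and the scene stay as the last step left them, time stands still between calls to the robot, and variables do not carry over. Pictures are saved under pics/ and viewed, about 8 in all and at most 12, crops included, and the job is handed in when it is done.

```bash
ls; mkdir -p pics
python3 - <<'E'
from station import ctrl,get_image,calibration,models
import cv2,numpy as np
o=ctrl.get_obs();print(o['t'],o['tool_pos'],o['tool_rot'],o['opening'],ctrl.tcp_to_grasp)
ims=[]
for c in('top','side'):
    im=get_image(c);cv2.imwrite(f'pics/{c}0.png',im[:,:,::-1])
    k=calibration(c);print(c,k['mtx'].tolist(),(-k['R'].T@k['t']).round(3),k['R'].round(3).tolist())
    for n in('holder','board_grip','screwdriver','beaker','timer'):
        print(n,[(np.round(d['extent']).tolist(),round(d['conf'],2)) for d in models.search_frame(c,n)][:4])
E
```

```text
pics
0.0 [0.13668223 0.60922399 0.23003653] [-0.34614988 -3.12198952  0.00321342] 0.08561241117707817 0.0187
top [[361.12165457400573, 0.0, 257.62962073342743], [0.0, 361.12165457400573, 190.91574146473204], [0.0, 0.0, 1.0]] [ 0.422 -0.281  0.936] [[0.011, -0.999, 0.041], [-0.997, -0.014, -0.078], [0.079, -0.04, -0.996]]
holder [([240.0, 149.0, 317.0, 188.0], 0.89)]
board_grip [([226.0, 215.0, 265.0, 237.0], 0.63), ([253.0, 258.0, 297.0, 295.0], 0.57)]
screwdriver [([145.0, 180.0, 202.0, 226.0], 0.77), ([240.0, 146.0, 320.0, 186.0], 0.45)]
beaker [([240.0, 102.0, 258.0, 122.0], 0.56)]
timer [([318.0, 215.0, 352.0, 242.0], 0.68), ([240.0, 147.0, 319.0, 189.0], 0.42)]
side [[456.7678279257749, 0.0, 246.92368404144113], [0.0, 456.7678279257749, 194.03038978827487], [0.0, 0.0, 1.0]] [0.194 0.383 0.489] [[-0.925, -0.378, -0.024], [-0.168, 0.468, -0.868], [0.339, -0.799, -0.496]]
holder [([201.0, 158.0, 260.0, 212.0], 0.67)]
board_grip [([256.0, 214.0, 304.0, 252.0], 0.84), ([328.0, 206.0, 388.0, 245.0], 0.57)]
screwdriver [([162.0, 270.0, 267.0, 311.0], 0.96)]
beaker [([139.0, 178.0, 163.0, 208.0], 0.72)]
timer [([300.0, 169.0, 333.0, 186.0], 0.72)]
```

View pics/top0.png

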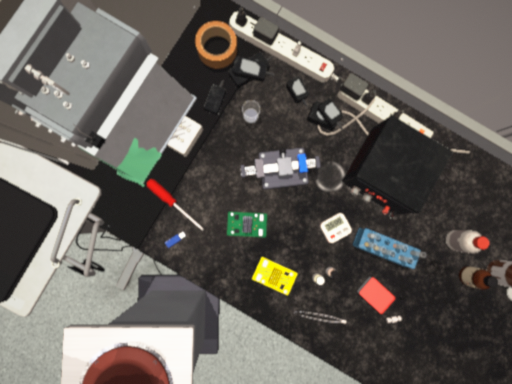

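View pics/side0.png

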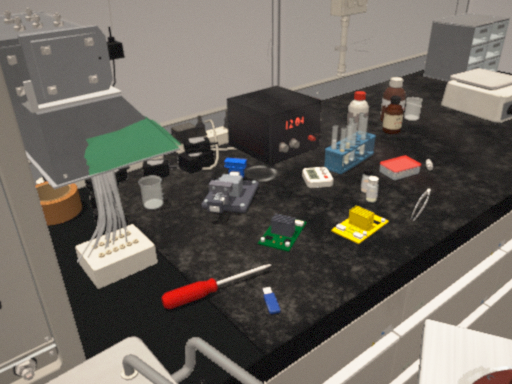

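The candidates are the green board (top 246,224; side 283,233) and the yellow look-alike (top 275,276; side 360,225). Green fits the task. The holder is at top (280,168) with its blue jaw on the right, which is world −y. I'll confirm with an enlarged crop.

Run:
```python
import cv2,numpy as np
a=cv2.imread('pics/top0.png')[140:245,215:330];b=cv2.imread('pics/side0.png')[145:260,190:315]
r=lambda i:cv2.resize(i,(400*1,int(400*i.shape[0]/i.shape[1])),interpolation=cv2.INTER_CUBIC)
a,b=r(a),r(b);h=min(len(a),len(b));cv2.imwrite('pics/crop1.png',np.hstack([a[:h],b[:h]]));print(h)
```

```text
365
```

View pics/crop1.png

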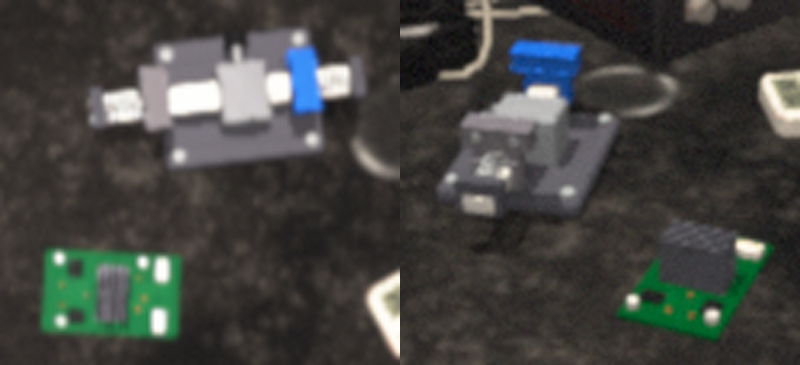

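The crop confirms it: the green board with the dark heat sink has its white connectors on the right (top ~261,224). Blue jaw is at right (~302,163) and grey jaw at left (~259,168), so board x and holder x both point roughly along world +y.

```bash
cat > h.py <<'E'
import cv2,numpy as np
from station import calibration
def ray(c,uv,z):
    k=calibration(c);uv=np.atleast_2d(uv).astype(float)
    d=(np.c_[uv,np.ones(len(uv))]@np.linalg.inv(k['mtx']).T)@k['R'];C=-k['R'].T@k['t']
    return C+d*((z-C[2])/d[:,2])[:,None]
def proj(c,X):
    k=calibration(c);p=(np.atleast_2d(X)@k['R'].T+k['t'])@k['mtx'].T;return p[:,:2]/p[:,2:]
E
python3 - <<'E'
from h import *
im=cv2.imread('pics/top0.png').astype(int);b,g,r=im[...,0],im[...,1],im[...,2]
m=((g>r+35)&(g>b+20)).astype(np.uint8);m[:205]=0;m[245:]=0;m[:,:215]=0;m[:,280:]=0
m=cv2.morphologyEx(m,cv2.MORPH_CLOSE,np.ones((9,9),np.uint8))
pts=np.argwhere(m)[:,::-1];R=cv2.minAreaRect(pts.astype(np.float32));print(R)
P=ray('top',cv2.boxPoints(R),.003);print(P.round(4));c=P[:,:2].mean(0);print('board',c)
cr=lambda L:np.array(L)/(400/115)+[215,140]
sink=ray('top',cr([[112,293]]),.033);print('sink top',sink)
bar=ray('top',cr([[95,107],[358,78]]),.05);d=bar[0]-bar[1];print('bar',bar,np.degrees(np.arctan2(d[1],d[0])))
J=ray('top',cr([[153,98],[304,80]]),.0675);print('jaws grey,blue',J);d=J[0]-J[1];print(np.degrees(np.arctan2(d[1],d[0])),np.linalg.norm(d))
F=ray('top',cr([[158,42],[310,30],[325,153],[170,166]]),.012);print('foot',F,F.mean(0))
for i in range(4):print(np.linalg.norm(F[i]-F[i-1]),np.degrees(np.arctan2(*(F[i]-F[i-1])[[1,0]])))
for i in range(4):print(np.linalg.norm(P[i]-P[i-1]),np.degrees(np.arctan2(*(P[i]-P[i-1])[[1,0]])))
# side view: blue jaw
b2=cv2.imread('pics/side0.png').astype(int)
m=((b2[...,0]>b2[...,2]+70)).astype(np.uint8);m[:150]=0;m[185:]=0;m[:,:215]=0;m[:,255:]=0
print('blue side px',np.argwhere(m)[:,::-1].min(0),np.argwhere(m)[:,::-1].max(0))
mt=(im[...,0]>im[...,2]+60).astype(np.uint8);mt[:145]=0;mt[180:]=0;mt[:,:285]=0;mt[:,320:]=0
Rb=cv2.minAreaRect(np.argwhere(mt)[:,::-1].astype(np.float32));print(Rb);Q=ray('top',cv2.boxPoints(Rb),.0675);print(Q.round(4))
E
```

```text
((246.6163330078125, 223.96376037597656), (39.84927749633789, 24.160587310791016), 3.2704875469207764)
[[ 0.3812 -0.2383  0.003 ]
 [ 0.4429 -0.2408  0.003 ]
 [ 0.4383 -0.3434  0.003 ]
 [ 0.3763 -0.3404  0.003 ]]
board [ 0.40967586 -0.29074772]
sink top [[ 0.409324   -0.29178657  0.033     ]]
bar [[ 0.54097746 -0.27778051  0.05      ]
 [ 0.56503405 -0.46604225  0.05      ]] 97.28194467937229
jaws grey,blue [[ 0.54561295 -0.31818721  0.0675    ]
 [ 0.56012389 -0.4241735   0.0675    ]]
97.79608448237873 0.1069750483281206
foot [[ 0.59565574 -0.32386088  0.012     ]
 [ 0.60686867 -0.43781403  0.012     ]
 [ 0.51441117 -0.44911581  0.012     ]
 [ 0.50303223 -0.33370174  0.012     ]] [ 0.55499195 -0.38612312  0.012     ]
0.09314482024769441 6.0646819984
0.11450349408102087 -84.3802168469293
0.09314568389951122 -173.03087920018862
0.11597365254246854 95.63072980970253
0.10222787605947539 87.26682104632208
0.061777500681994314 -2.2695618828364905
0.1027748341188794 -92.59531782144263
0.06202278534777542 177.22360222862807
blue side px [224 158] [246 175]
((302.2861022949219, 162.6098175048828), (19.08317756652832, 9.047403335571289), 81.25383758544922)
[[ 0.5824 -0.4093  0.0675]
 [ 0.5862 -0.4313  0.0675]
 [ 0.5398 -0.4384  0.0675]
 [ 0.5361 -0.4165  0.0675]]
```

```bash
cat >> h.py <<'E'
from scipy.spatial.transform import Rotation as Ro
from station import ctrl
def st():
    o=ctrl.get_obs();return np.array(o['tool_pos']),Ro.from_rotvec(o['tool_rot']),o
def pose(yaw,tilt=0,flip=1):
    # tool y = flip*X(yaw), z down; tilt>0 raises the free edge (+X end): turn about -Y
    X=np.array([np.cos(yaw),np.sin(yaw),0]);Y=np.array([-X[1],X[0],0]);z=np.array([0,0,-1.])
    y=flip*X;x=np.cross(y,z);return Ro.from_rotvec(-tilt*Y)*Ro.from_matrix(np.c_[x,y,z])
def delta(p,R):
    p0,R0,o=st();print('rot deg(tool)',np.degrees((R0.inv()*R).as_rotvec()).round(2),'then shift mm',((R.inv().apply(p-p0))*1e3).round(1),'| shift in old frame',(R0.inv().apply(p-p0)*1e3).round(1))
E
python3 - <<'E'
from h import *
def tri(a,b):
    A=[];
    for c,uv in(('top',a),('side',b)):
        k=calibration(c);P=k['mtx']@np.c_[k['R'],k['t']];A.append(P)
    X=cv2.triangulatePoints(A[0],A[1],np.array(a,float),np.array(b,float)).ravel();return X[:3]/X[3]
print(tri((158,148),(180,145)),tri((118,178),(88,172)),tri((193,98),(108,93)))
print(tri((99,190),(80,345)))
p,R,o=st();print(R.as_matrix().round(3))
for f in(1,-1):delta(np.array([.4095,-.2915,.15]),pose(np.radians(87.3),0,f))
E
```

```text
[ 0.53136882 -0.12625609  0.23399657] [ 0.53950328 -0.01133957  0.23739294] [ 0.65517606 -0.17881728  0.27685212]
[0.52188399 0.09041378 0.0503629 ]
[[-0.976  0.219 -0.   ]
 [ 0.219  0.976  0.   ]
 [ 0.     0.    -1.   ]]
rot deg(tool) [ 0.   -0.   -9.95] then shift mm [-314.8 -887.5   81.3] | shift in old frame [-463.4 -819.7   81.3]
rot deg(tool) [ -0.    -0.   170.05] then shift mm [314.8 887.5  81.3] | shift in old frame [-463.4 -819.7   81.3]
```

```bash
python3 -m creep '[[1,0,0,-0.04,0,0,-5],[1,0,0,-0.04,0,0,-5],[1,0,0,-0.04,0,0,0],[1,-0.015,-0.022,0,0,0,0],[1,-0.015,-0.022,0,0,0,0],[1,-0.015,-0.022,0,0,0,0],[1,-0.015,-0.022,0,0,0,0],[1,-0.015,-0.022,0,0,0,0],[1,-0.015,-0.022,0,0,0,0],[1,-0.015,-0.022,0,0,0,0],[1,-0.015,-0.022,0,0,0,0],[1,-0.015,-0.022,0,0,0,0],[1,-0.015,-0.022,0,0,0,0],[1,-0.015,-0.022,0,0,0,0],[1,-0.015,-0.022,0,0,0,0],[1,-0.015,-0.022,0,0,0,0],[1,-0.015,-0.022,0,0,0,0],[1,-0.015,-0.022,0,0,0,0],[1,-0.015,-0.022,0,0,0,0],[1,-0.015,-0.022,0,0,0,0]]'
python3 -c "
from h import *
delta(np.array([.4095,-.2915,.15]),pose(np.radians(87.3)))"
```

```text
t: 2.6
tool_pos: [0.3747, 0.2234, 0.3515]
tool_rot: [0.073, 3.14, 0.0]
contact_force: [0.8, -0.3, -0.3]
opening: 0.0854
rot deg(tool) [0.02 0.04 0.05] then shift mm [ -59.  -512.7  201.5] | shift in old frame [ -58.4 -512.8  201.4]
```

```bash
python3 -m creep '[[1,-0.0035,-0.03,0,0,0,0],[1,-0.0035,-0.03,0,0,0,0],[1,-0.0035,-0.03,0,0,0,0],[1,-0.0035,-0.03,0,0,0,0],[1,-0.0035,-0.03,0,0,0,0],[1,-0.0035,-0.03,0,0,0,0],[1,-0.0035,-0.03,0,0,0,0],[1,-0.0035,-0.03,0,0,0,0],[1,-0.0035,-0.03,0,0,0,0],[1,-0.0035,-0.03,0,0,0,0],[1,-0.0035,-0.03,0.028,0,0,0],[1,-0.0035,-0.03,0.028,0,0,0],[1,-0.0035,-0.03,0.028,0,0,0],[1,-0.0035,-0.03,0.028,0,0,0],[1,-0.0035,-0.03,0.028,0,0,0],[1,-0.0035,-0.03,0.028,0,0,0],[1,-0.0035,-0.03,0.028,0,0,0],[1,0,0,0,0,0,0]]'
python3 - <<'E'
from h import *
from station import get_image
delta(np.array([.4095,-.2915,.011]),pose(np.radians(87.3)))
ims=[get_image(c)[:,:,::-1] for c in('top','side')]
a,b=ims[0][130:250,200:340],ims[1][100:270,180:380]
r=lambda i:cv2.resize(i,(400,340),interpolation=cv2.INTER_CUBIC)
cv2.imwrite('pics/p2.png',np.hstack([r(a),r(b)]))
E
```

```text
t: 4.4
tool_pos: [0.4078, -0.2885, 0.1504]
tool_rot: [-0.078, -3.134, -0.008]
contact_force: [0.1, 0.9, -0.3]
opening: 0.0862
rot deg(tool) [ 0.27 -0.38 -0.14] then shift mm [ -1.8  -2.9 139.4] | shift in old frame [ -2.8  -3.6 139.4]
```

View pics/p2.png

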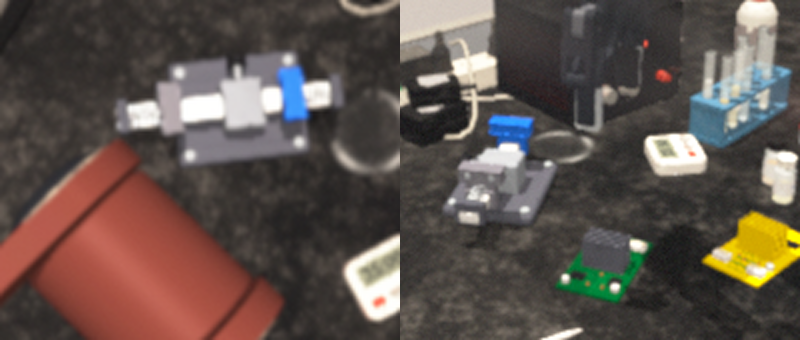

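The arm hides the board in the top view. In the side view the fingers (around 585,70) hang above the heat sink (605,250), and nothing has been disturbed. I'll descend now.

```bash
python3 -m creep '[[1,-0.002,-0.003,0.02,0,0,0],[1,0,0,0.02,0,0,0],[1,0,0,0.02,0,0,0],[1,0,0,0.02,0,0,0],[1,0,0,0.02,0,0,0],[1,0,0,0.015,0,0,0],[1,0,0,0.013,0,0,0],[1,0,0,0.01,0,0,0],[1,0,0,0,0,0,0]]' 60
python3 - <<'E'
from h import *
delta(np.array([.4095,-.2915,.011]),pose(np.radians(87.3)))
E
python3 -m creep '[[0,0,0,0,0,0,0],[0,0,0,0,0,0,0],[0,0,0,0,0,0,0],[0,0,0,0,0,0,0],[0,0,0,0,0,0,0],[0,0,0,0,0,0,0],[0,0,0,0,0,0,0],[0,0,0,0,0,0,0]]'
```

```text
t: 5.4
tool_pos: [0.4115, -0.2902, 0.0162]
tool_rot: [-0.072, -3.139, -0.002]
contact_force: [0.3, -0.7, -0.4]
opening: 0.0853
rot deg(tool) [ 0.08 -0.09  0.06] then shift mm [ 1.9 -1.4  5.2] | shift in old frame [ 1.9 -1.4  5.2]
t: 6.2
tool_pos: [0.4125, -0.2914, 0.018]
tool_rot: [0.073, 3.14, -0.002]
contact_force: [-0.3, 0.3, 4.7]
opening: 0.0205
```

```bash
python3 -m creep '[[0,0,0,0,0,0,0],[0,0,0,-0.005,0,0,0],[0,0,0,-0.005,0,0,0],[0,0,0,-0.01,0,0,0],[0,0,0,-0.02,0,0,0],[0,0,0,-0.03,0,0,0],[0,0,0,-0.03,0,0,0],[0,0,0,0,0,0,0],[0,0,0,0,0,0,0],[0,0,0,0,0,0,0]]'
python3 - <<'E'
from h import *
from station import get_image
ims=[get_image(c)[:,:,::-1] for c in('side',)]
b=ims[0][150:260,220:350]
cv2.imwrite('pics/p3.png',cv2.resize(b,(780,600)[:2],interpolation=cv2.INTER_CUBIC))
p,R,o=st();print(o['tool_pos'],o['contact_force'],o['opening'])
E
```

```text
t: 7.2
tool_pos: [0.4112, -0.2901, 0.116]
tool_rot: [-0.073, -3.139, -0.003]
contact_force: [-0.6, -0.2, -1.3]
opening: 0.0202
[ 0.41109894 -0.28998911  0.115627  ] [ 0.67935888 -0.17568234 -0.47462966] 0.02078547498884866
```

View pics/p3.png

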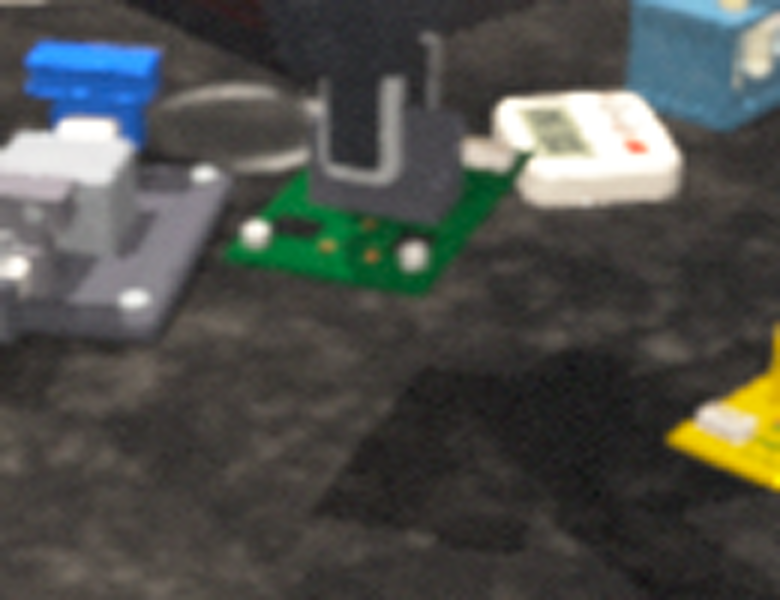

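The board is lifted and sits level by eye. In the side crop the finger (362) is about 6 mm off the sink's centre (387), toward world +x. I'll fit the board's pose in the hand from its visible corners.

```bash
cat > fit.py <<'E'
from h import *
from scipy.optimize import least_squares
def bpose(v): # x,y,z(mid thickness centre),yaw,pitch(free up),roll
    yaw=v[3];X=np.array([np.cos(yaw),np.sin(yaw),0]);Y=np.array([-X[1],X[0],0])
    return np.array(v[:3]),Ro.from_rotvec(-v[4]*Y)*Ro.from_rotvec(v[5]*X)*Ro.from_rotvec([0,0,yaw])
def fit(c,B,uv,v0,sig):
    B=np.array(B)/1e3;v0=np.array(v0,float)
    def f(v):
        p,R=bpose(v);return np.r_[((proj(c,p+R.apply(B))-uv)/.5).ravel(),(v-v0)/sig]
    s=least_squares(f,v0,x_scale=[.01]*3+[.05]*3);n=len(B)*2;C=np.linalg.inv(s.jac.T@s.jac)
    return s.x,s.fun[:n]*.5,np.sqrt(np.diag(C))
E
python3 - <<'E'
from fit import *
uv=np.array([[228,258],[418,293],[528,155],[312,200],[435,222]])/[6,600/110]+[220,150]
B=[[50,-30,1.5],[50,30,1.5],[-50,30,1.5],[11,-20,1.5],[11,20,1.5]]
v,r,s=fit('side',B,uv,[.4095,-.29,.10,np.radians(87.3),0,0],[.01,.01,.01,.03,.06,.02])
print(v[:3].round(4),np.degrees(v[3:]).round(1),r.round(2),s[:3].round(4),np.degrees(s[3:]).round(1))
E
```

```text
[ 0.4132 -0.3038  0.0903] [87.7 -0.1 -0.2] [-0.42 -0.76  0.59 -0.33  0.57 -0.72 -0.68  0.82 -0.07  0.99] [0.002  0.0062 0.0036] [0.7 0.8 0.8]
```

Run:
```python
from fit import *
uv=np.array([[228,258],[418,293],[528,155],[312,200],[435,222]])/[6,600/110]+[220,150]
B=[[50,-30,1.5],[50,30,1.5],[-50,30,1.5],[11,-20,1.5],[11,20,1.5]]
v,r,s=fit('side',B,uv,[.4095,-.29,.10,np.radians(87.3),0,0],[.01,.001,.01,.01,.06,.02])
print(v[:3].round(4),np.degrees(v[3:]).round(1),r.round(2),s[:3].round(4),np.degrees(s[3:]).round(1))
p,R,o=st();print(proj('side',p),(proj('side',p)-[220,150])*[6,600/110])
yaw=np.radians(97);X=np.array([np.cos(yaw),np.sin(yaw),0]);H=np.array([.5575,-.370,0])
delta(np.r_[H[:2],.13],pose(yaw))
```

```text
[ 0.4089 -0.2904  0.0981] [87.7  0.5 -0.1] [-0.97 -0.78  0.72 -0.27  1.03 -0.69 -0.93  0.8   0.1   1.01] [0.0005 0.001  0.0008] [0.4 0.7 0.8]
[[282.84451001 178.64765197]] [[377.06706006 156.25991983]]
rot deg(tool) [ 0.13 -0.13 -9.65] then shift mm [-135.6  -97.3  -14.4] | shift in old frame [-149.9  -73.1  -14.9]
```

```bash
cat >> h.py <<'E'
YAW=np.radians(97);XH=np.array([np.cos(YAW),np.sin(YAW),0]);M=np.array([.556,-.371,0]);D=.0167
def tcp(s,z,tilt):  # conn edge mid at M+s*XH, height z, tilt deg (free edge up)
    R=pose(YAW,np.radians(tilt));y=R.as_matrix()[:,1];up=-R.as_matrix()[:,2]
    return M+s/1e3*XH+[0,0,z/1e3]+.05*y+D*up,R
def where():
    p,R,o=st();m=R.as_matrix();e=p-.05*m[:,1]+D*m[:,2];f=e+.1*m[:,1]
    Y=np.cross([0,0,1],XH)
    print('t',round(o['t'],2),'conn s,lat,z',((e-M)@XH*1e3).round(1),((e-M)@Y*1e3).round(1),(e[2]*1e3).round(1),'free z',(f[2]*1e3).round(1),'tilt',np.degrees(np.arcsin(m[2,1])).round(2),'yaw',np.degrees(np.arctan2(m[1,1],m[0,1])).round(2),
     'F X,Y,Z',(np.array(o['contact_force'])@np.c_[XH,Y,[0,0,1]]).round(2),'open',round(o['opening'],4),'tau',np.round(o['wrist_torque'],2))
E
python3 - <<'E'
from h import *
delta(*tcp(-36,120,0)); where()
E
```

```text
rot deg(tool) [ 0.13 -0.13 -9.65] then shift mm [-133.9  -84.1  -21.1] | shift in old frame [-146.1  -60.4  -21.5]
t 7.25 conn s,lat,z 48.8 142.4 98.8 free z 99.0 tilt 0.12 yaw 87.35 F X,Y,Z [-0.26 -0.65 -0.47] open 0.0208 tau [ 0.04 -0.04  0.03]
```

```bash
python3 -m creep '[[0,0,0,-0.01,0,0,-3.2],[0,0,0,-0.011,0,0,-3.2],[0,0,0,0,0,0,-3.2],[0,-0.0134,-0.0084,0,0,0,0],[0,-0.0134,-0.0084,0,0,0,0],[0,-0.0134,-0.0084,0,0,0,0],[0,-0.0134,-0.0084,0,0,0,0],[0,-0.0134,-0.0084,0,0,0,0],[0,-0.0134,-0.0084,0,0,0,0],[0,-0.0134,-0.0084,0,0,0,0],[0,-0.0134,-0.0084,0,0,0,0],[0,-0.0134,-0.0084,0,0,0,0],[0,-0.0134,-0.0084,0,0,0,0],[0,0,0,0,0,0,0],[0,0,0,0,0,0,0]]'
python3 - <<'E'
from h import *
where();delta(*tcp(-36,85,12))
from station import get_image
ims=[get_image(c)[:,:,::-1] for c in('top','side')]
a,b=ims[0][130:220,220:340],ims[1][110:240,180:310]
r=lambda i,w:cv2.resize(i,(w,400),interpolation=cv2.INTER_CUBIC)
cv2.imwrite('pics/p4.png',np.hstack([r(a,400),r(b,400)]))
E
```

```text
t: 8.75
tool_pos: [0.5544, -0.3575, 0.1365]
tool_rot: [0.19, -3.133, -0.003]
contact_force: [-0.7, 0.3, -0.2]
opening: 0.0206
t 8.75 conn s,lat,z -36.3 0.0 119.7 free z 120.0 tilt 0.13 yaw 96.96 F X,Y,Z [ 0.35  0.63 -0.23] open 0.0206 tau [ 0.   -0.03 -0.  ]
rot deg(tool) [-11.87  -0.13  -0.06] then shift mm [ 0.  -9.3 23.4] | shift in old frame [-0.  -4.3 24.8]
```

View pics/p4.png

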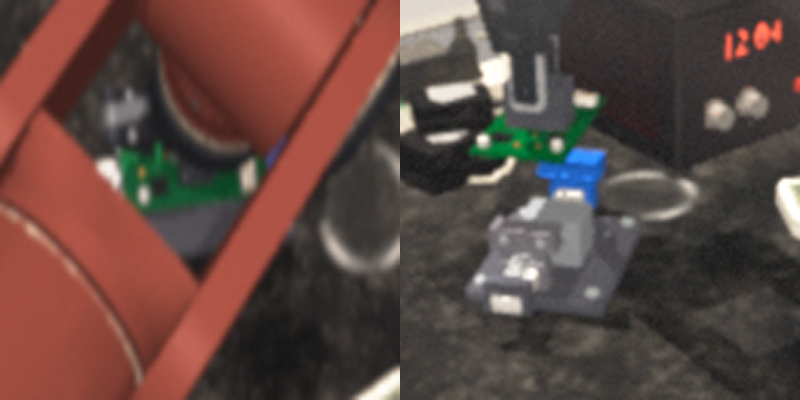

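The board is held level above the holder, connectors toward the blue jaw, and it is laterally lined up with the holder. Next I'll tilt it and lower it to groove height, short of the lip.

```bash
python3 -m creep '[[0,0,0,0,-4,0,0],[0,0,0,0,-4,0,0],[0,0,0,0,-4,0,0],[0,0,-0.003,0.008,0,0,0],[0,0,-0.003,0.008,0,0,0],[0,0,-0.003,0.008,0,0,0],[0,0,0,0,0,0,0]]'
python3 - <<'E'
from h import *
where();delta(*tcp(-37,60,12))
E
```

```text
t: 9.55
tool_pos: [0.5545, -0.3605, 0.1105]
tool_rot: [0.189, -3.103, -0.33]
contact_force: [0.3, 0.9, -0.8]
opening: 0.0201
t 9.55 conn s,lat,z -34.7 0.3 83.6 free z 104.7 tilt 12.14 yaw 96.95 F X,Y,Z [ 0.82 -0.38 -0.77] open 0.0201 tau [-0.18 -0.01  0.  ]
rot deg(tool) [ 0.14 -0.15 -0.05] then shift mm [-0.2 -7.1 22.8] | shift in old frame [-0.3 -7.1 22.7]
```

```bash
python3 -m creep '[[0,0,-0.0009,0.004,0,0,0],[0,0,-0.0009,0.004,0,0,0],[0,0,-0.0009,0.004,0,0,0],[0,0,0,0,0,0,0]]'; python3 -c "
from h import *
where()"
python3 -m creep '[[0,0,-0.0009,0.004,0,0,0],[0,0,-0.0008,0.004,0,0,0],[0,0,-0.0008,0.003,0,0,0],[0,0,0,0,0,0,0]]'; python3 -c "
from h import *
where()"
```

```text
t: 9.95
tool_pos: [0.5554, -0.3616, 0.0999]
tool_rot: [0.189, -3.105, -0.328]
contact_force: [1.2, 0.2, -1.0]
opening: 0.0205
t 9.95 conn s,lat,z -36.0 -0.5 73.1 free z 94.0 tilt 12.05 yaw 96.95 F X,Y,Z [ 0.08 -1.26 -0.98] open 0.0205 tau [-0.12  0.06  0.01]
t: 10.35
tool_pos: [0.5553, -0.3618, 0.0885]
tool_rot: [0.188, -3.105, -0.328]
contact_force: [0.6, 0.3, -1.2]
opening: 0.0206
t 10.35 conn s,lat,z -36.2 -0.4 61.7 free z 82.6 tilt 12.06 yaw 96.94 F X,Y,Z [ 0.22 -0.68 -1.17] open 0.0206 tau [-0.11 -0.08 -0.03]
```

```bash
python3 -m creep '[[0,0,-0.0012,0.0013,0,0,0],[0,0,-0.001,-0.0002,0,0,0],[0,0,-0.001,-0.0002,0,0,0],[0,0,-0.001,-0.0002,0,0,0],[0,0,0,0,0,0,0]]'; python3 -c "
from h import *
where()"
python3 -m creep '[[0,0,-0.001,-0.0002,0,0,0],[0,0,-0.001,-0.0002,0,0,0],[0,0,-0.001,-0.0002,0,0,0],[0,0,0,0,0,0,0]]'; python3 -c "
from h import *
where()"
```

```text
t: 10.85
tool_pos: [0.5562, -0.3663, 0.088]
tool_rot: [0.188, -3.106, -0.326]
contact_force: [0.2, 0.3, -1.2]
opening: 0.0202
t 10.85 conn s,lat,z -40.8 -0.8 61.3 free z 82.0 tilt 11.99 yaw 96.94 F X,Y,Z [ 0.23 -0.22 -1.16] open 0.0202 tau [-0.09 -0.03 -0.02]
t: 11.25
tool_pos: [0.5566, -0.3693, 0.0878]
tool_rot: [0.188, -3.106, -0.326]
contact_force: [-0.6, -0.3, -1.1]
opening: 0.02
t 11.25 conn s,lat,z -43.8 -0.7 61.1 free z 81.9 tilt 11.99 yaw 96.95 F X,Y,Z [-0.19  0.67 -1.09] open 0.02 tau [-0.1   0.02  0.01]
```

```bash
python3 -m creep '[[0,0,-0.0012,0.0008,0,0,0],[0,0,-0.001,-0.0002,0,0,0],[0,0,-0.001,-0.0002,0,0,0],[0,0,0,0,0,0,0]]'; python3 -c "
from h import *
where()"
python3 -m creep '[[0,0,-0.001,-0.0002,0,0,0],[0,0,-0.001,-0.0002,0,0,0],[0,0,0,0,0,0,0]]'; python3 -c "
from h import *
where()"
```

```text
t: 11.65
tool_pos: [0.5569, -0.3723, 0.0867]
tool_rot: [0.188, -3.106, -0.326]
contact_force: [-0.1, 0.5, -0.1]
opening: 0.0209
t 11.65 conn s,lat,z -46.8 -0.7 60.0 free z 80.8 tilt 12.0 yaw 96.94 F X,Y,Z [ 0.47  0.08 -0.08] open 0.0209 tau [-0.17 -0.   -0.  ]
t: 11.95
tool_pos: [0.5572, -0.3742, 0.0867]
tool_rot: [0.188, -3.106, -0.327]
contact_force: [0.1, 0.5, -0.7]
opening: 0.0204
t 11.95 conn s,lat,z -48.7 -0.7 59.9 free z 80.7 tilt 12.01 yaw 96.94 F X,Y,Z [ 0.47 -0.2  -0.69] open 0.0204 tau [-0.08 -0.05 -0.02]
```

```bash
python3 -m creep '[[0,0,-0.001,-0.0002,0,0,0],[0,0,-0.001,-0.0002,0,0,0],[0,0,0,0,0,0,0]]'; python3 -c "
from h import *
where()"
python3 -m creep '[[0,0,-0.001,-0.0002,0,0,0],[0,0,0,0,0,0,0]]'; python3 -c "
from h import *
where()"
```

```text
t: 12.25
tool_pos: [0.5573, -0.3757, 0.0865]
tool_rot: [0.189, -3.105, -0.328]
contact_force: [-0.5, 1.8, 0.4]
opening: 0.0201
t 12.25 conn s,lat,z -50.2 -0.7 59.7 free z 80.6 tilt 12.08 yaw 96.96 F X,Y,Z [1.84 0.28 0.43] open 0.0201 tau [ 0.36  0.04 -0.04]
t: 12.45
tool_pos: [0.5575, -0.3768, 0.0865]
tool_rot: [0.189, -3.106, -0.328]
contact_force: [-0.0, 3.4, -1.7]
opening: 0.0207
t 12.45 conn s,lat,z -51.4 -0.7 59.7 free z 80.6 tilt 12.06 yaw 96.95 F X,Y,Z [ 3.39 -0.38 -1.69] open 0.0207 tau [ 0.48 -0.02  0.04]
```

Touch: the force rises from about −50 mm at groove height, which matches the V seat with the 2 N preload. I'll push the jaw back gradually.

```bash
python3 -m creep '[[0,0,-0.001,-0.0002,0,0,0],[0,0,-0.001,-0.0002,0,0,0],[0,0,-0.001,-0.0002,0,0,0],[0,0,-0.001,-0.0002,0,0,0],[0,0,0,0,0,0,0]]'; python3 -c "
from h import *
where()"
python3 -m creep '[[0,0,-0.001,-0.0002,0,0,0],[0,0,-0.001,-0.0002,0,0,0],[0,0,-0.001,-0.0002,0,0,0],[0,0,0,0,0,0,0]]'; python3 -c "
from h import *
where()"
```

```text
t: 12.95
tool_pos: [0.558, -0.381, 0.0865]
tool_rot: [0.189, -3.106, -0.328]
contact_force: [0.0, 4.8, -1.8]
opening: 0.0204
t 12.95 conn s,lat,z -55.5 -0.7 59.7 free z 80.6 tilt 12.05 yaw 96.95 F X,Y,Z [ 4.76 -0.59 -1.77] open 0.0204 tau [0.83 0.04 0.05]
t: 13.35
tool_pos: [0.5583, -0.3836, 0.0865]
tool_rot: [0.189, -3.105, -0.329]
contact_force: [-0.7, 6.9, 0.2]
opening: 0.0206
t 13.35 conn s,lat,z -58.2 -0.7 59.7 free z 80.7 tilt 12.11 yaw 96.96 F X,Y,Z [ 6.94 -0.12  0.18] open 0.0206 tau [1.11 0.09 0.05]
```

```bash
python3 -m creep '[[0,0,-0.001,-0.0002,0,0,0],[0,0,-0.0012,-0.0003,0,0,0],[0,0,0,0,0,0,0],[0,0,0,0,0,0,0]]'; python3 -c "
from h import *
where()
from station import get_image
ims=[get_image(c)[:,:,::-1] for c in('top','side')]
a,b=ims[0][135:205,230:330],ims[1][140:220,190:280]
r=lambda i,w:cv2.resize(i,(w,400),interpolation=cv2.INTER_CUBIC)
cv2.imwrite('pics/p5.png',np.hstack([r(a,350),r(b,450)]))
"
```

```text
t: 13.75
tool_pos: [0.5586, -0.3854, 0.0865]
tool_rot: [0.189, -3.105, -0.331]
contact_force: [-0.4, 7.3, 0.5]
opening: 0.0206
t 13.75 conn s,lat,z -59.9 -0.8 59.7 free z 80.7 tilt 12.16 yaw 96.97 F X,Y,Z [ 7.32 -0.54  0.47] open 0.0206 tau [1.29 0.08 0.02]
```

View pics/p5.png

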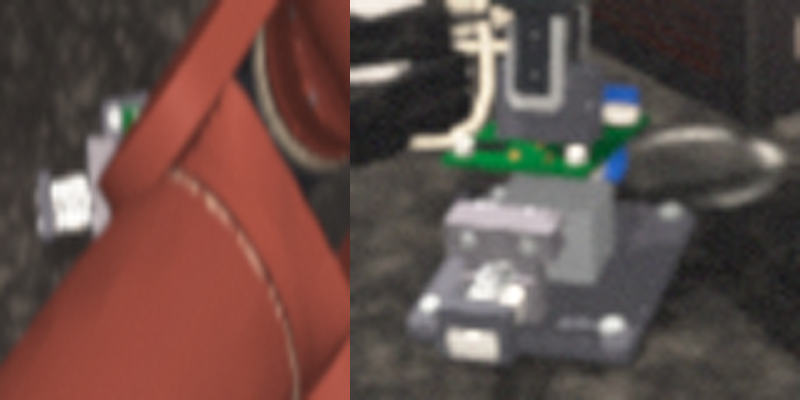

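The connector edge sits between the blue jaw's upper (620,100) and lower (618,165) lips, and the free edge (445,160) is above the grey jaw. I'll push 0.8 mm more, then lower the free edge about the connector edge.

```bash
python3 -m creep '[[0,0,-0.0008,-0.0002,0,0,0],[0,0,0.0003,0.0009,1,0,0],[0,0,0.0003,0.0009,1,0,0],[0,0,0.0003,0.0009,1,0,0],[0,0,0.0003,0.0009,1,0,0],[0,0,0,0,0,0,0]]'; python3 -c "
from h import *
where()"
python3 -m creep '[[0,0,0.0003,0.0009,1,0,0],[0,0,0.0003,0.0009,1,0,0],[0,0,0,0,0,0,0]]'; python3 -c "
from h import *
where()"
```

```text
t: 14.45
tool_pos: [0.5584, -0.3839, 0.0833]
tool_rot: [0.191, -3.119, -0.222]
contact_force: [-1.4, 7.2, 0.3]
opening: 0.0203
t 14.45 conn s,lat,z -60.2 -0.8 59.7 free z 73.8 tilt 8.15 yaw 96.99 F X,Y,Z [7.29 0.53 0.29] open 0.0203 tau [ 1.35  0.14 -0.06]
t: 14.75
tool_pos: [0.5583, -0.3832, 0.0817]
tool_rot: [0.191, -3.124, -0.167]
contact_force: [-0.8, 7.5, 1.0]
opening: 0.0205
t 14.75 conn s,lat,z -60.3 -0.8 59.7 free z 70.4 tilt 6.14 yaw 96.98 F X,Y,Z [ 7.57 -0.14  0.99] open 0.0205 tau [1.27 0.18 0.03]
```

```bash
python3 -m creep '[[0,0,0,0.0009,1,0,0],[0,0,0.0003,0.0009,1,0,0],[0,0,0,0,0,0,0]]'; python3 -c "
from h import *
where()"
python3 -m creep '[[0,0,0.0003,0.0009,1,0,0],[0,0,0.0003,0.0009,1,0,0],[0,0,0,0,0,0,0]]'; python3 -c "
from h import *
where()"
```

```text
t: 15.05
tool_pos: [0.5583, -0.3827, 0.08]
tool_rot: [0.191, -3.129, -0.113]
contact_force: [-1.1, 7.7, 1.9]
opening: 0.0204
t 15.05 conn s,lat,z -60.6 -0.8 59.7 free z 66.9 tilt 4.13 yaw 96.98 F X,Y,Z [7.74 0.18 1.93] open 0.0204 tau [ 1.31  0.24 -0.01]
t: 15.35
tool_pos: [0.5582, -0.3821, 0.0783]
tool_rot: [0.191, -3.133, -0.058]
contact_force: [-1.6, 7.2, 1.9]
opening: 0.0205
t 15.35 conn s,lat,z -60.6 -0.8 59.7 free z 63.4 tilt 2.12 yaw 96.98 F X,Y,Z [7.34 0.73 1.87] open 0.0205 tau [1.34 0.26 0.02]
```

```bash
python3 -m creep '[[0,0,0.0003,0.0009,1,0,0],[0,0,0.0003,0.0009,1,0,0],[0,0,0,0,0,0,0]]'; python3 -c "
from h import *
where()"
python3 - <<'E'
from h import *
from station import get_image
ims=[get_image(c)[:,:,::-1] for c in('top','side')]
cv2.imwrite('pics/p6.png',cv2.resize(ims[1][140:220,190:280],(675,600),interpolation=cv2.INTER_CUBIC))
E
```

```text
t: 15.65
tool_pos: [0.5582, -0.3816, 0.0765]
tool_rot: [0.191, -3.135, -0.003]
contact_force: [-1.1, 7.7, 0.7]
opening: 0.0203
t 15.65 conn s,lat,z -60.7 -0.8 59.7 free z 59.9 tilt 0.11 yaw 96.97 F X,Y,Z [7.82 0.13 0.66] open 0.0203 tau [ 1.25  0.24 -0.  ]
```

View pics/p6.png

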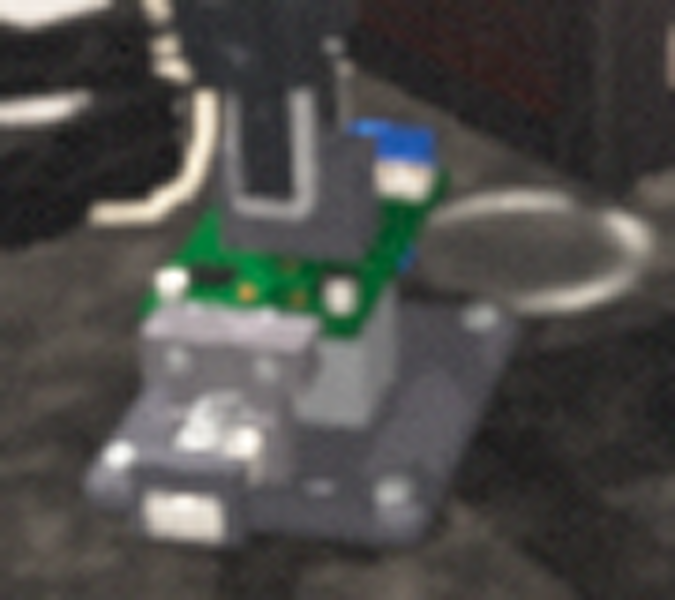

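The board is level, and the grey jaw's top (230,320) now hides the free edge, so it is down in front of that groove. I'll ease off toward the grey jaw.

```bash
python3 -m creep '[[0,0,0.001,0,0,0,0],[0,0,0.001,0,0,0,0],[0,0,0.001,0,0,0,0],[0,0,0,0,0,0,0]]'; python3 -c "
from h import *
where()"
python3 -m creep '[[0,0,0.001,0,0,0,0],[0,0,0.001,0,0,0,0],[0,0,0.001,0,0,0,0],[0,0,0,0,0,0,0]]'; python3 -c "
from h import *
where()"
```

```text
t: 16.15
tool_pos: [0.5579, -0.3792, 0.0766]
tool_rot: [0.191, -3.136, -0.002]
contact_force: [-0.1, 6.3, 0.3]
opening: 0.0202
t 16.15 conn s,lat,z -58.3 -0.8 59.8 free z 59.9 tilt 0.07 yaw 96.95 F X,Y,Z [ 6.23 -0.62  0.34] open 0.0202 tau [ 1.13  0.19 -0.02]
t: 16.55
tool_pos: [0.5575, -0.3767, 0.0766]
tool_rot: [0.19, -3.136, -0.001]
contact_force: [-0.7, 5.8, 0.8]
opening: 0.0201
t 16.55 conn s,lat,z -55.8 -0.7 59.8 free z 59.9 tilt 0.02 yaw 96.95 F X,Y,Z [ 5.8  -0.    0.85] open 0.0201 tau [0.96 0.16 0.06]
```

```bash
python3 -m creep '[[0,0,0.001,0,0,0,0],[0,0,0.001,0,0,0,0],[0,0,0,0,0,0,0]]'; python3 -c "
from h import *
where()"
python3 -m creep '[[0,0,0.001,0,0,0,0],[0,0,0,0,0,0,0]]'; python3 -c "
from h import *
where()"
```

```text
t: 16.85
tool_pos: [0.5573, -0.375, 0.0765]
tool_rot: [-0.19, 3.136, -0.001]
contact_force: [-1.7, 3.7, 0.4]
opening: 0.0202
t 16.85 conn s,lat,z -54.1 -0.8 59.8 free z 59.8 tilt -0.02 yaw 96.95 F X,Y,Z [3.88 1.19 0.43] open 0.0202 tau [0.8  0.18 0.03]
t: 17.05
tool_pos: [0.5571, -0.3741, 0.0765]
tool_rot: [-0.19, 3.136, -0.001]
contact_force: [-0.9, 4.1, 1.0]
opening: 0.0205
t 17.05 conn s,lat,z -53.3 -0.7 59.8 free z 59.8 tilt -0.03 yaw 96.95 F X,Y,Z [4.22 0.37 0.98] open 0.0205 tau [ 0.62  0.14 -0.02]
```

```bash
python3 -m creep '[[0,0,0.001,0,0,0,0],[0,0,0,0,0,0,0]]'; python3 -c "
from h import *
where()"
python3 -m creep '[[0,0,0.0007,0,0,0,0],[0,0,0,0,0,0,0],[0,0,0,0,0,0,0]]'; python3 -c "
from h import *
where()"
```

```text
t: 17.25
tool_pos: [0.5571, -0.3736, 0.0766]
tool_rot: [-0.19, 3.135, -0.002]
contact_force: [0.2, 1.7, -1.1]
opening: 0.0206
t 17.25 conn s,lat,z -52.7 -0.8 59.9 free z 59.8 tilt -0.09 yaw 96.95 F X,Y,Z [ 1.7  -0.39 -1.06] open 0.0206 tau [0.34 0.09 0.08]
t: 17.55
tool_pos: [0.557, -0.3727, 0.0765]
tool_rot: [-0.19, 3.136, -0.001]
contact_force: [-0.1, 0.9, -0.4]
opening: 0.0203
t 17.55 conn s,lat,z -51.8 -0.7 59.9 free z 59.8 tilt -0.05 yaw 96.94 F X,Y,Z [ 0.89 -0.03 -0.37] open 0.0203 tau [ 0.08  0.07 -0.05]
```

Both jaws are now engaged: net force is about 0.9 N and the moment about zero. I'll make a last small ease, then open gently and retreat.

```bash
python3 -m creep '[[0,0,0.0004,0,0,0,0],[0,0,0,0,0,0,0]]' 20; python3 -c "
from h import *
where()"
python3 -m creep '[[0.3,0,0,0,0,0,0],[0.35,0,0,0,0,0,0],[0.4,0,0,0,0,0,0],[0.45,0,0,0,0,0,0],[0.5,0,0,0,0,0,0],[0.5,0,0,0,0,0,0],[0.5,0,0,0,0,0,0]]'; python3 -c "
from h import *
where()"
```

```text
t: 17.75
tool_pos: [0.5569, -0.3722, 0.0765]
tool_rot: [-0.19, 3.136, -0.001]
contact_force: [-0.9, 0.0, -0.0]
opening: 0.0203
t 17.75 conn s,lat,z -51.3 -0.7 59.8 free z 59.8 tilt -0.04 yaw 96.95 F X,Y,Z [ 0.14  0.85 -0.04] open 0.0203 tau [0.   0.17 0.05]
t: 18.45
tool_pos: [0.5569, -0.3719, 0.0763]
tool_rot: [0.19, -3.136, 0.0]
contact_force: [0.2, -0.0, 0.0]
opening: 0.0426
t 18.45 conn s,lat,z -51.0 -0.7 59.6 free z 59.6 tilt -0.0 yaw 96.95 F X,Y,Z [-0.03 -0.22  0.02] open 0.0426 tau [-0.02 -0.    0.04]
```

Opened with no reaction force. I'll rise and move back to clear the view.

```bash
python3 -m creep '[[0.5,0,0,-0.01,0,0,0],[0.5,0,0,-0.015,0,0,0],[0.5,0,0,-0.025,0,0,0],[0.5,0,0,-0.03,0,0,0],[0.5,0,0,-0.03,0,0,0],[0.5,0,0,-0.03,0,0,0],[0.5,0.025,0,-0.02,0,0,0],[0.5,0.03,0,-0.01,0,0,0],[0.5,0.03,0,0,0,0,0],[0.5,0.03,0,0,0,0,0],[0.5,0.03,0,0,0,0,0],[0.5,0.02,0,0,0,0,0],[0.5,0,0,0,0,0,0]]'
python3 - <<'E'
from h import *
from station import get_image
ims=[get_image(c)[:,:,::-1] for c in('top','side')]
for c,i in zip(('top','side'),ims):cv2.imwrite(f'pics/{c}9.png',i)
a,b=ims[0][135:205,230:330],ims[1][140:220,190:280]
r=lambda i,w:cv2.resize(i,(w,350),interpolation=cv2.INTER_CUBIC)
cv2.imwrite('pics/p7.png',np.hstack([r(a,400),r(b,400)]))
E
```

```text
t: 19.75
tool_pos: [0.3916, -0.3925, 0.2483]
tool_rot: [-0.186, 3.135, -0.004]
contact_force: [0.4, 0.1, -0.1]
opening: 0.0431
```

View pics/p7.png

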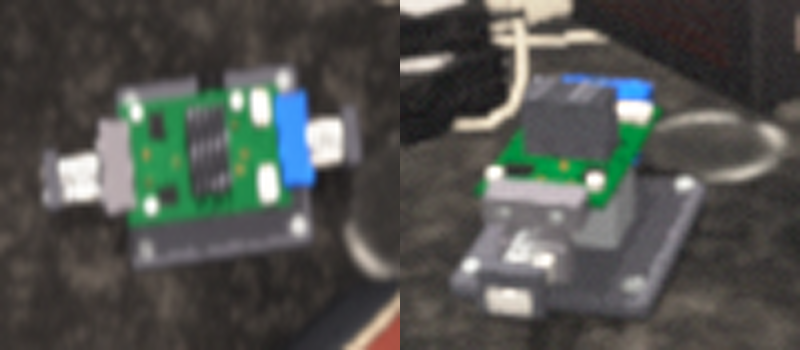

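The board sits between both jaws with its edges under both lips (top view: grey at 115,165, blue at 295,140). It is level and the gripper is clear, so I'm handing in.

```bash
python3 -c "
from station import finish_job
print(finish_job())"
```

```text
the job is handed in; nothing more can be done
None
```

The green board is fitted in the holder and the job is handed in at about 20 s of the 64 s allowed. `finish_job` gives no verdict.

- **Grip:** I gripped the dark heat sink at 60 N. The yellow look-alike was left alone.
- **Fit:** I put the connector edge into the blue groove tilted 12° and found the jaw by touch. I pushed it back about 10.5 mm, with the force peaking near 7.8 N and no hard-stop contact. I then lowered the free edge in front of the grey groove without hitting the lip and eased off until the net force was about 0 N before letting go.
- **Last checks:** The final top and side pictures show both edges under the jaw lips and the board level by eye. No reaction force showed on release. The gripper finished clear, about 0.17 m away and 0.25 m up.
- **Disagreements:** The fingers stopped about 4 mm higher on the heat sink than commanded, and I used the measured height from then on. While easing off, the force read about 1 N above the spring figure, which I put down to friction.
- **Not checked:** I did not re-measure the screwdriver, beaker and timer at the end. The arm's route stayed clear of them.

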